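# Feed a board carrier under the lamp bridge

## Robot

A 7-joint arm with a two-finger parallel gripper is mounted at the origin on the work surface. World frame = base frame: x ahead of the robot, y to its left, z up, the work surface at z = 0. Lengths are in mm, angles in rad, forces in N, time in s.
With the tool pointing down it reaches from about 425 to 975 mm from the base axis. Payload 16.7 kg.
Tool frame: the origin (TCP) lies between the finger pads; the fingertips stand 19 mm ahead of it and the grasp point (between the pads) is the TCP (env.nose_length is the distance from the TCP to the fingertips, in mm); z points along the fingers, y is the line along which they close (so a half turn about z gives the same grasp; the last joint's range is limited). The gripper opens to 85 mm and grips with 20 to 120 N. Pads are 22 mm wide; open, the fingers measure 114 mm over their backs; the gripper's body (76 mm by 85 mm) begins 54 mm behind the grasp point. The pads swing forward as they close: fully open they stand 13 mm farther back than shut.
Start: joints at [-1.435, 0.426, 0.074, 1.606, -0.034, 1.111, -0.067], TCP at [189.657, 647.769, 211.902] pointing down, gripper open.
Joint ranges: [-2.85, 2.85], [-0.5, 2.14], [-1.23, 1.37], [0.21, 2.46], [-1.02, 4.16], [0.16, 2.05], [-2.73, 2.73]. Speed limits (rad/s): [1.89, 1.89, 2.39, 2.39, 3.01, 3.01, 3.01].

## Interface

Orientations are given as a rotation vector (axis times angle).
In Python, from rig import env gives the robot as it stands.
- The arm moves only by the shell command python3 -m crank 'ROWS' [FORCE]. ROWS is JSON, a list of rows, each an object of numbers: "jaw": the finger opening in cm, from 0 to 8.54; "x", "y", "z": the shift along the tool's x, y, z in cm; "rx", "ry", "rz": the turn, a rotation vector about the tool's x, y, z in degrees. In form: [{"jaw": .., "x": .., "y": .., "z": .., "rx": .., "ry": .., "rz": ..}, ...]. A call has 1 to 20 rows; each row shifts and turns the commanded pose from where the row before left it, along the tool's axes as they then stand; what a row does not reach is not made up. A row lasts 1/10 s, in which the tool goes at most 50 mm and 8.59 degrees, less where a joint would pass 70% of its speed; a pose out of reach is approached as far as the arm can. A call is refused whole if a number of a shift passes 5 or a number of a turn 8.59, either way. A call with a gripper value outside its range is refused whole. The fingers move at their own pace and stop on an object; FORCE is the grip in N (left out, the last holds). Time passes only in rows, so rows that do not move let the fingers close. It gives the time, the measured TCP pose, the force, the opening and the grip force at its end, in the units of the state.
- env.get_obs(): the state, without advancing time (a new reading comes with each control period).
- env.read_camera(name): name is "side" or "top" or "wrist"; returns a dict with "color" (400x640x3 uint8, red, green, blue), "intrinsics" (3x3 intrinsics, pixels), "R" (3x3) and "t" (3): a world point X has camera coordinates R X + t. Camera axes: x right, y down, z forward; pixel columns grow to the right and rows downward; lengths in mm; the calibration is good to about 2 mm. A picture is of the moment at which its call begins. There is no depth.
- env.job_done(): hands the job in; it is judged then, once.
The state is a dict: "t": time; "qpos": joint angles; "joint_vel": joint speeds; "joint_torque": joint torques, N m; "ee_pos": TCP position; "tool_rot": TCP orientation; "contact_force": force on the tool from outside, world axes, zero at the start; "wrist_torque": the same for the moment, N m; "grip_width": opening from 0.0 (shut) to 1.0 (fully open); "finger_force": force on a finger pad.
Only numpy, scipy, OpenCV 4.12 (cv2) and the standard library are available. Lean on these libraries where they do the work, as an engineer would, in place of code of your own. Each camera call takes 0.05 s, during which the arm holds its last target. There are 200 camera calls.

## Task

Feed the loaded board carrier that stands loose on the bench into the free lane of the lamp bridge: set it down at the lane's open end, slide it between the rails and under the bridge, and draw it out on the far side until its leading end rests against the end stop, just as the other carrier already sits in the occupied lane. Keep it roughly level all the way and leave the other carrier, the reel, the bottle, the tubes and the screwdriver where they are.

Things in the scene. Friction and masses are not known exactly. Their poses are not given: they have to be found in the camera images.
- carrier: the loose board carrier to feed, 0.3 kg: dark grey base 76 (x) x 190 (y, its length) x 8 mm with two black circuit boards (top 10 mm; parts on them up to 17 mm high). Three upright aluminium plates, 12 mm thick along y, tops 44 mm above the underside: clamp bar across the middle (60 mm wide in x), a tab at each end (40 mm wide). Same either way round. Origin: centre of underside; z up
- carrier_tab1 (a point): top centre of the carrier's end tab on its +y side: x = 0, y = +86, z = 44 mm in the carrier's frame
- carrier_tab2 (a point): top centre of the carrier's other end tab: x = 0, y = -86, z = 44 mm in the carrier's frame
- bridge: lamp bridge, fixed: white flat housing 250 (x) x 84 (y) mm, underside 54 mm and top 80 mm above the bench, on two legs 12 mm thick at x = -117 and +117 mm. Two lanes run under it along y, at x = -55 and x = +55 mm: entry side +y, stop side -y. Origin: on the bench under the housing's centre; z up
- lane_a: one of two equal lanes, fixed: aluminium rails 10 mm high, 6 mm thick, 83 mm apart inside, straight from y = -198 to +100 mm, then flaring to 90 mm at the open end, y = +128. A carrier slides on the bench between them. Origin: on the bench, lane's middle, under the housing (y = -42 to +42); travel is towards -y. The lane with no carrier in it is the free one
- lane_b: the other lane, the same in shape and axes. The lane with no carrier in it is the free one
- lane_a_stop (a point): foot of the inner face of the end stop of lane_a, at its middle: y = -183 mm in the lane's frame, on the bench; the stop is a bar 12 mm high. A carrier fully home has its centre 95 mm from it, at y = -88
- lane_b_stop (a point): foot of the inner face of the end stop of lane_b, at its middle: y = -183 mm in the lane's frame, on the bench; the stop is a bar 12 mm high. A carrier fully home has its centre 95 mm from it, at y = -88
- parked: the other carrier, the same in shape and size, already fed home in the occupied lane (loose: do not move it). Origin: centre of its underside, y along its length
- reel: grey reel standing on end, 64 mm across and 42 mm high, close beside the loose carrier or beyond one of its ends; origin: centre of its underside
- bottle: white bottle, 48 mm across and 120 mm high, close beside the loose carrier or beyond one of its ends; origin: centre of its underside
- tubes: cluster of five cardboard tubes, 48 mm high, about 135 (x) x 85 (y) mm, beside the lanes' open ends; origin: about the middle of its underside
- driver: screwdriver 180 mm long lying on the bench beyond the stop end of the lanes, its length along its x axis
Mind the look-alikes: they are no part of the job. What is shaped like the carrier but green or white is not meant.

How it is judged (in metres and radians):
On the way:
1. the loose carrier lies flat in the free lane on the entry side, its leading end under the bridge (y of carrier in the frame of lane_a between 0 and 0.125 m and x of carrier in the frame of lane_a between -0.012 and 0.012 m and angle between the y axis of carrier and the y axis of lane_a, either way round below 0.12 rad and height (world z) of carrier below 0.008 m), for 0.1 s.
At the end, for the whole second after the job is handed in: the carrier lies flat and at rest in the free lane, between its rails, its leading end within 5 mm of the end stop and its tail under the bridge (y of carrier in the frame of lane_a between -0.093 and -0.083 m and x of carrier in the frame of lane_a between -0.008 and 0.008 m and angle between the y axis of carrier and the y axis of lane_a, either way round below 0.08 rad and height (world z) of carrier below 0.005 m and angle between carrier's own z axis and vertical below 0.05 rad and linear speed of carrier below 0.01 m/s); the robot touches nothing.
It fails at once if the loose carrier is tipped more than 20 degrees (angle between carrier's own z axis and vertical above 0.35 rad).
It fails at once if the parked carrier is moved more than 12 mm (distance of parked from where it was at the start of the episode above 0.012 m).
It fails at once if the reel, bottle, tubes or screwdriver is moved more than 30 mm (distance of any of reel, bottle, tubes, driver from where it was at the start of the episode above 0.03 m).
It also fails if it takes over 51 s, if anything falls off the work surface, if the arm or the gripper's body presses on something with over 40 N, if the wrist force passes 120 N, or if a joint passes its speed limit or range.

## Working session

There is one attempt and no reset: what is moved stays moved. The work goes in short steps, Python scripts to look and compute and a shell command to move; the robot and the scene stay as the last step left them, time stands still between calls to the robot, and variables do not carry over. Pictures are saved under pics/ and viewed, at most 10 in all, crops included, and the job is handed in when it is done.

```bash
mkdir -p pics; ls
python3 - <<'E'
from rig import env
import cv2
o=env.get_obs();print(o['t'],o['ee_pos'],o['tool_rot'],o['grip_width'])
for n in('top','side'):
    c=env.read_camera(n);cv2.imwrite(f'pics/{n}0.png',c['color'][:,:,::-1]);print(n,c['intrinsics'],c['R'],c['t'])
E
```

```text
pics
0.0 [189.56597211 647.36080049 211.19825934] [-4.45904625e-01 -3.10970114e+00  2.08538074e-03] 0.9979492172013634
top [[489.45270002   0.         321.41666505]
 [  0.         489.45270002 193.57117539]
 [  0.           0.           1.        ]] [[-1.86336279e-02 -9.99826065e-01  7.92755336e-04]
 [-9.88660016e-01  1.83073461e-02 -1.49051043e-01]
 [ 1.49010604e-01 -3.56112717e-03 -9.88829186e-01]] [  66.30176329  472.96285326 1348.00642351]
side [[373.20892618   0.         319.56989519]
 [  0.         373.20892618 198.84502548]
 [  0.           0.           1.        ]] [[ 0.71426731 -0.69964985 -0.01767219]
 [-0.36593712 -0.35182025 -0.86157561]
 [ 0.59658381  0.62186221 -0.50732155]] [-315.81730922  247.99375735 1005.6641512 ]
```

View pics/top0.png

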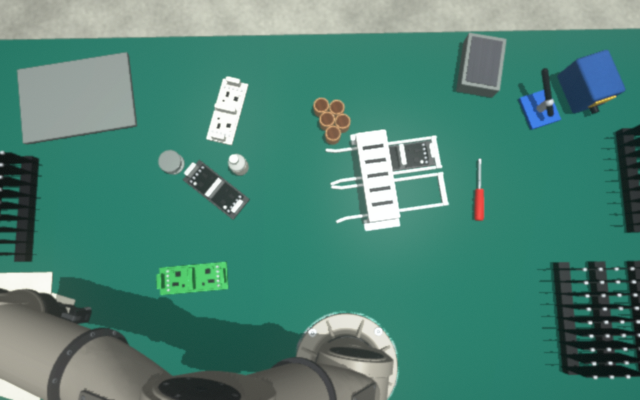

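View pics/side0.png

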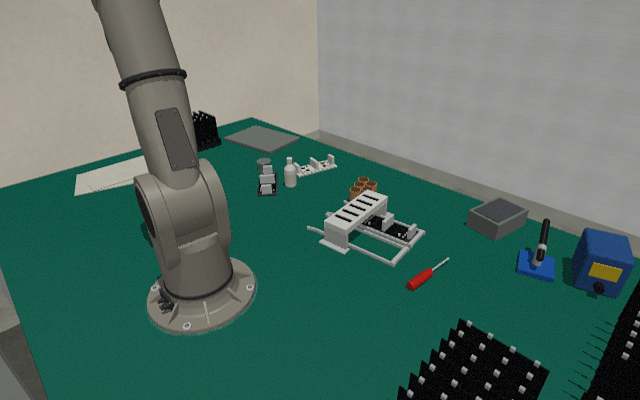

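The top view shows the loose carrier near (216,188), with the reel at (171,162) and the bottle at (238,163). The bridge is near (378,180). Its free lane is the lower one, with the stop near (446,190). I'll enlarge those areas.

Run:
```python
import cv2
im=cv2.imread('pics/top0.png')
a=cv2.resize(im[140:230,150:265],None,fx=5,fy=5,interpolation=cv2.INTER_CUBIC)
b=cv2.resize(im[120:240,320:455],None,fx=5,fy=5,interpolation=cv2.INTER_CUBIC)
cv2.imwrite('pics/a.png',a);cv2.imwrite('pics/b.png',b)
```

```text
(no output)
```

View pics/a.png

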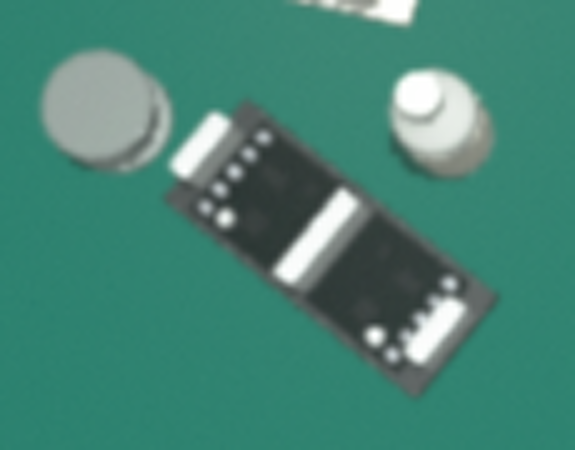

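View pics/b.png

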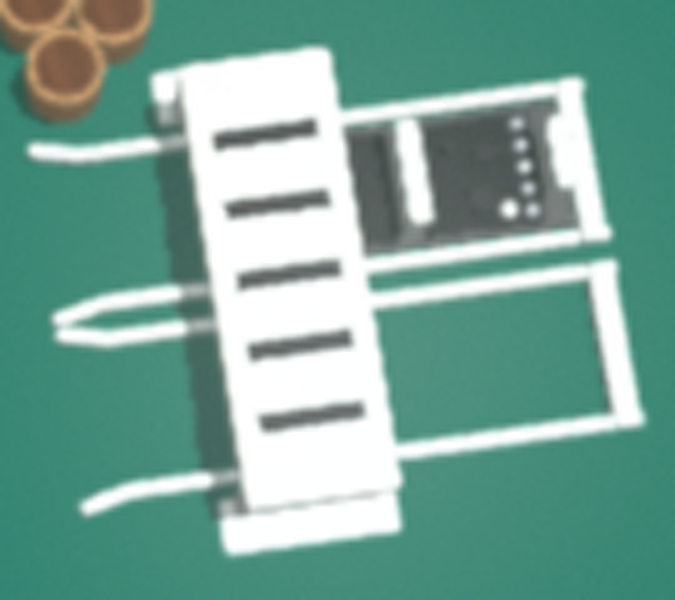

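```bash
cat > h.py <<'E'
import numpy as np,cv2
from scipy.optimize import least_squares
K=np.array([[489.4527,0,321.41666505],[0,489.4527,193.57117539],[0,0,1]])
R=np.array([[-1.86336279e-02,-9.99826065e-01,7.92755336e-04],[-9.88660016e-01,1.83073461e-02,-1.49051043e-01],[1.49010604e-01,-3.56112717e-03,-9.88829186e-01]])
t=np.array([66.30176329,472.96285326,1348.00642351])
def proj(X,K=K,R=R,t=t):
    p=(np.asarray(X)@R.T+t)@K.T; return p[:,:2]/p[:,2:]
def pose(P,p): 
    c,s=np.cos(p[2]),np.sin(p[2]); P=np.asarray(P,float)
    return np.c_[p[0]+c*P[:,0]-s*P[:,1],p[1]+s*P[:,0]+c*P[:,1],P[:,2]]
def fit(P,uv,p0,**k):
    r=least_squares(lambda p:(proj(pose(P,p),**k)-uv).ravel(),p0,x_scale=[100,100,1])
    return r.x,r.fun.reshape(-1,2)
E
python3 - <<'E'
from h import *
np.set_printoptions(precision=3,suppress=True)
def px(l,o): return (np.array(l)+.5)/5-.5+np.array(o)
P=[(0,86,44),(0,0,44),(0,-86,44),(38,95,8),(-38,95,8),(-38,-95,8),(38,-95,8)]
u=px([(201,145),(315,236),(436,330),(248,100),(168,197),(418,395),(497,295)],(150,140))
for th in (.7,-.7,):
    print('carrier',*fit(P,u,[450,350,th]))
P=[(125,42,80),(125,-42,80),(-125,-42,80),(-125,42,80),(-103,128,10),(-7,128,10),(7,128,10),(103,128,10),(-55,-183,12),(-102,-198,12),(102,-198,12)]
u=px([(183,68),(330,48),(400,487),(245,510),(85,508),(57,337),(57,320),(30,150),(602,345),(643,422),(580,80)],(320,120))
b,r=fit(P,u,[450,-50,0]);print('bridge',b,r)
print('lane pts',pose([(-55,0,0),(-55,130,0),(-55,110,0),(-55,60,0),(-55,-88,0),(-55,-183,0)],b))
P=[(0,0,0)]
for n,q,z in(('reel',(98,104),42),('bottle',(420,93),120)):
    u=px([q],(150,140)); print(n,least_squares(lambda p:(proj([[p[0],p[1],z]])-u).ravel(),[450,300]).x)
E
```

```text
carrier [497.635 361.765  -0.679] [[-0.029 -0.163]
 [ 0.562  0.032]
 [ 0.02  -0.163]
 [-0.103 -0.659]
 [-0.979  0.221]
 [-0.224  0.741]
 [ 0.735 -0.043]]
carrier [497.635 361.765  -0.679] [[-0.029 -0.163]
 [ 0.562  0.032]
 [ 0.02  -0.163]
 [-0.103 -0.659]
 [-0.979  0.221]
 [-0.224  0.741]
 [ 0.735 -0.043]]
bridge [517.512 -97.165   0.121] [[-0.738 -0.279]
 [-0.372 -0.341]
 [ 0.224  0.232]
 [ 0.651 -0.072]
 [-0.682 -0.831]
 [ 0.137  0.51 ]
 [-0.552 -0.827]
 [ 0.175  1.06 ]
 [ 0.424  0.257]
 [ 0.251  0.173]
 [ 0.478  0.117]]
lane pts [[ 462.915 -103.809    0.   ]
 [ 447.211   25.239    0.   ]
 [ 449.627    5.385    0.   ]
 [ 455.667  -44.249    0.   ]
 [ 473.546 -191.165    0.   ]
 [ 485.022 -285.469    0.   ]]
reel [576.422 488.156]
bottle [561.593 291.378]
```

```bash
cat > go.py <<'E'
# usage: go.py x y z toolY_deg : tool-axis deltas (turn first, then shift) in cm/deg
import sys,numpy as np
from rig import env
from scipy.spatial.transform import Rotation as Ro
o=env.get_obs();M=Ro.from_rotvec(o['tool_rot'])
x,y,z,a=map(float,sys.argv[1:])
ty=np.array([np.cos(np.radians(a)),np.sin(np.radians(a)),0]);tz=np.array([0,0,-1.])
T=Ro.from_matrix(np.c_[np.cross(ty,tz),ty,tz])
np.set_printoptions(precision=2,suppress=True)
print('now',o['t'],o['ee_pos'],'turn',np.degrees((M.inv()*T).as_rotvec()),'shift after turn cm',T.inv().apply(np.array([x,y,z])-o['ee_pos'])/10,'before',M.inv().apply(np.array([x,y,z])-o['ee_pos'])/10)
print(o['contact_force'],o['grip_width'],o['finger_force'])
E
python3 go.py 497.6 361.8 150 51.1
```

```text
now 0.1 [189.58 647.41 211.22] turn [-0.07  0.02 22.58] shift after turn cm [-41.91  -2.88   6.12] before [-37.59 -18.75   6.15]
[-0.19 -0.15  0.31] 0.9954955553256565 0.0
```

```bash
python3 -m crank '[{"jaw":5,"rz":7.53},{"jaw":5,"rz":7.53},{"jaw":5,"rz":7.53},{"jaw":5,"x":-3.0,"y":-0.2,"z":0.43},{"jaw":5,"x":-3.0,"y":-0.2,"z":0.44},{"jaw":5,"x":-3.0,"y":-0.2,"z":0.44},{"jaw":5,"x":-3.0,"y":-0.2,"z":0.44},{"jaw":5,"x":-3.0,"y":-0.2,"z":0.44},{"jaw":5,"x":-3.0,"y":-0.2,"z":0.44},{"jaw":5,"x":-3.0,"y":-0.2,"z":0.44},{"jaw":5,"x":-3.0,"y":-0.2,"z":0.44},{"jaw":5,"x":-3.0,"y":-0.2,"z":0.44},{"jaw":5,"x":-3.0,"y":-0.2,"z":0.44},{"jaw":5,"x":-3.0,"y":-0.2,"z":0.44},{"jaw":5,"x":-3.0,"y":-0.2,"z":0.44},{"jaw":5,"x":-3.0,"y":-0.2,"z":0.44},{"jaw":5,"x":-2.9,"y":-0.2,"z":0.44},{"jaw":5}]'
python3 go.py 497.6 361.8 150 51.1
python3 - <<'E'
from rig import env
import cv2
from h import *
c=env.read_camera('wrist');cv2.imwrite('pics/w1.png',c['color'][:,:,::-1])
np.savez('pics/w1.npz',**c)
P=[(0,86,44),(0,0,44),(0,-86,44),(38,95,8),(-38,95,8),(-38,-95,8),(38,-95,8)]
print(proj(pose(P,[497.6,361.8,-.679]),c['intrinsics'],c['R'],c['t']).round(1).tolist())
E
```

```text
now 0.1 [189.58 647.41 211.22] turn [-0.07  0.02 22.58] shift after turn cm [-41.91  -2.88   6.12] before [-37.59 -18.75   6.15]
[-0.19 -0.15  0.31] 0.9954955553256565 0.0
[[245.3, 453.5], [186.6, 436.9], [125.0, 419.5], [248.1, 446.6], [264.3, 413.6], [138.3, 375.8], [127.3, 412.1]]validation failed for argument at $[0]...
```

View pics/w1.png

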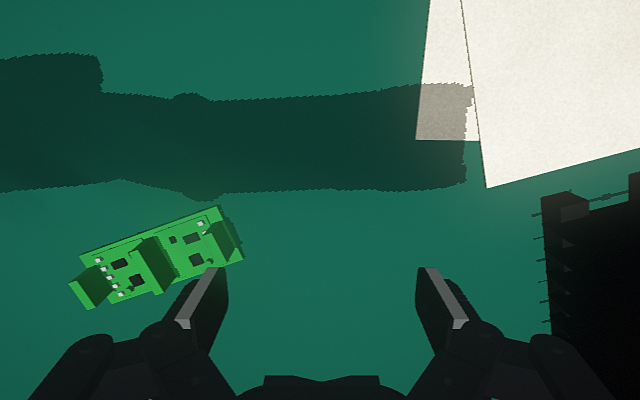

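The arm didn't move, because the rows apparently need every key. The wrist picture only shows the green look-alike, around (160,255). I'll resend with full rows.

```bash
python3 -m crank '[{"jaw":5,"x":0,"y":0,"z":0,"rx":0,"ry":0,"rz":7.53},{"jaw":5,"x":0,"y":0,"z":0,"rx":0,"ry":0,"rz":7.53},{"jaw":5,"x":0,"y":0,"z":0,"rx":0,"ry":0,"rz":7.53},{"jaw":5,"x":-3,"y":-0.2,"z":0.44,"rx":0,"ry":0,"rz":0},{"jaw":5,"x":-3,"y":-0.2,"z":0.44,"rx":0,"ry":0,"rz":0},{"jaw":5,"x":-3,"y":-0.2,"z":0.44,"rx":0,"ry":0,"rz":0},{"jaw":5,"x":-3,"y":-0.2,"z":0.44,"rx":0,"ry":0,"rz":0},{"jaw":5,"x":-3,"y":-0.2,"z":0.44,"rx":0,"ry":0,"rz":0},{"jaw":5,"x":-3,"y":-0.2,"z":0.44,"rx":0,"ry":0,"rz":0},{"jaw":5,"x":-3,"y":-0.2,"z":0.44,"rx":0,"ry":0,"rz":0},{"jaw":5,"x":-3,"y":-0.2,"z":0.44,"rx":0,"ry":0,"rz":0},{"jaw":5,"x":-3,"y":-0.2,"z":0.44,"rx":0,"ry":0,"rz":0},{"jaw":5,"x":-3,"y":-0.2,"z":0.44,"rx":0,"ry":0,"rz":0},{"jaw":5,"x":-3,"y":-0.2,"z":0.44,"rx":0,"ry":0,"rz":0},{"jaw":5,"x":-3,"y":-0.2,"z":0.44,"rx":0,"ry":0,"rz":0},{"jaw":5,"x":-3,"y":-0.2,"z":0.44,"rx":0,"ry":0,"rz":0},{"jaw":5,"x":-2.9,"y":-0.2,"z":0.44,"rx":0,"ry":0,"rz":0},{"jaw":5,"x":0,"y":0,"z":0,"rx":0,"ry":0,"rz":0}]'
python3 go.py 497.6 361.8 150 51.1
python3 - <<'E'
from rig import env
import cv2
from h import *
c=env.read_camera('wrist');cv2.imwrite('pics/w2.png',c['color'][:,:,::-1])
np.savez('pics/w2.npz',**c)
P=[(0,86,44),(0,0,44),(0,-86,44),(38,95,8),(-38,95,8),(-38,-95,8),(38,-95,8)]
print(proj(pose(P,[497.6,361.8,-.679]),c['intrinsics'],c['R'],c['t']).round(1).tolist())
E
```

```text
t: 1.95
ee_pos: [500.9, 358.8, 149.7]
tool_rot: [1.054, 2.958, -0.003]
contact_force: [0.5, 1.0, -0.5]
grip_width: 0.587
finger_force: 0.0
now 1.95 [500.9  358.83 149.71] turn [-0.07  0.1  -0.31] shift after turn cm [ 0.44  0.02 -0.03] before [ 0.44  0.02 -0.03]
[ 0.47  1.01 -0.54] 0.5865144488577794 0.0
[[424.1, 187.2], [321.9, 187.7], [219.8, 188.2], [418.8, 213.8], [426.5, 135.6], [217.0, 136.6], [225.4, 214.6]]
```

View pics/w2.png

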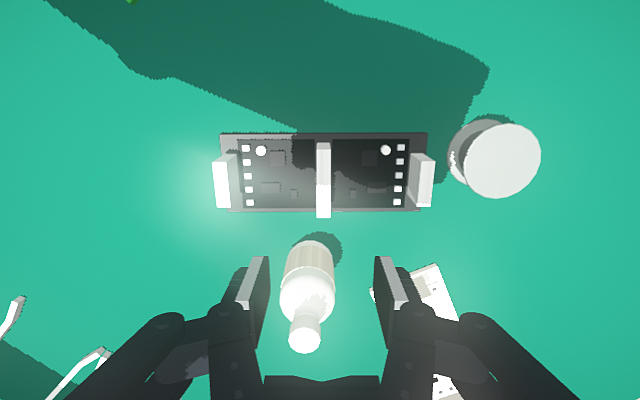

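The wrist view shows the carrier level at rows 133–211, with its clamp top at (323,180) and its tabs at (221,185) and (424,184). That matches the prediction to within about 2 mm. I'll descend and grip.

```bash
python3 -m crank '[{"jaw":5,"x":0.55,"y":0.05,"z":0,"rx":0,"ry":0,"rz":-0.3},{"jaw":5,"x":0,"y":0,"z":2,"rx":0,"ry":0,"rz":0},{"jaw":5,"x":0,"y":0,"z":2,"rx":0,"ry":0,"rz":0},{"jaw":5,"x":0,"y":0,"z":2,"rx":0,"ry":0,"rz":0},{"jaw":5,"x":0,"y":0,"z":2,"rx":0,"ry":0,"rz":0},{"jaw":5,"x":0,"y":0,"z":1.5,"rx":0,"ry":0,"rz":0},{"jaw":5,"x":0,"y":0,"z":1.3,"rx":0,"ry":0,"rz":0},{"jaw":5,"x":0,"y":0,"z":0,"rx":0,"ry":0,"rz":0},{"jaw":0,"x":0,"y":0,"z":0,"rx":0,"ry":0,"rz":0},{"jaw":0,"x":0,"y":0,"z":0,"rx":0,"ry":0,"rz":0},{"jaw":0,"x":0,"y":0,"z":0,"rx":0,"ry":0,"rz":0},{"jaw":0,"x":0,"y":0,"z":0,"rx":0,"ry":0,"rz":0},{"jaw":0,"x":0,"y":0,"z":0,"rx":0,"ry":0,"rz":0},{"jaw":0,"x":0,"y":0,"z":0,"rx":0,"ry":0,"rz":0}]' 50
```

```text
t: 3.4
ee_pos: [494.2, 366.7, 42.5]
tool_rot: [1.039, 2.965, 0.0]
contact_force: [0.5, 0.6, 1.0]
grip_width: -0.0
finger_force: 0.0
```

Run:
```python
from rig import env
import cv2
import numpy as np
c=env.read_camera('wrist');a=c['color'][:,:,::-1]
d=env.read_camera('side')['color'][:,:,::-1];d=cv2.resize(d[130:220,220:350],None,fx=4,fy=4,interpolation=cv2.INTER_CUBIC)
d=cv2.resize(d,(520,360))
cv2.imwrite('pics/w3.png',np.vstack([cv2.resize(a,(384,240)),cv2.resize(d,(384,266))]))
o=env.get_obs();print(o['grip_width'],o['finger_force'],o['ee_pos'])
```

```text
0.002717339111396237 0.0 [494.15661161 366.68682522  42.37702273]
```

View pics/w3.png

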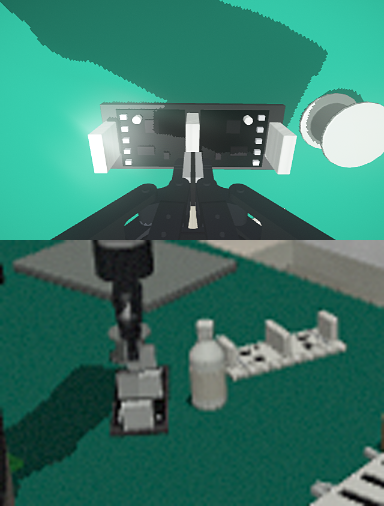

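Run:
```python
from rig import env
from h import *
o=env.get_obs();e=np.array(o['ee_pos'])
for n in('wrist','side'):
    c=env.read_camera(n);k=dict(K=c['intrinsics'],R=c['R'],t=c['t'])
    print(n,'cam',(-c['R'].T@c['t']).round(),'axis',c['R'][2].round(2))
    print(proj([e,e+[0,0,-19],e+[0,0,60]],**k).round(), 'clamp',proj(pose([(0,0,44),(30,0,44),(-30,0,44)],[497.6,361.8,-.679]),**k).round())
    im=c['color'][:,:,::-1]; cv2.imwrite(f'pics/{n}4.png',im)
    if n=='wrist':
        a=cv2.resize(im[140:380,200:440],(500,500),interpolation=cv2.INTER_CUBIC)
cv2.imwrite('pics/w4c.png',a)
```

```text
wrist cam [428. 419. 204.] axis [ 0.26 -0.2  -0.95]
[[322. 251.]
 [322. 236.]
 [322. 327.]] clamp [[319. 262.]
 [319. 308.]
 [319. 211.]]
side cam [-284. -759.  718.] axis [ 0.6   0.62 -0.51]
[[265. 174.]
 [265. 179.]
 [264. 161.]] clamp [[266. 174.]
 [274. 174.]
 [259. 175.]]
```

View pics/w4c.png

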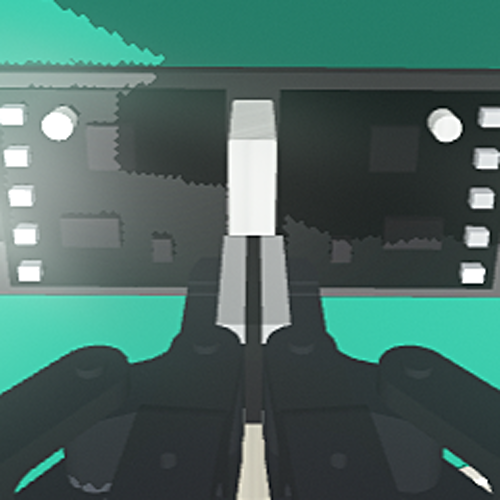

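Run:
```python
from rig import env
print(env.nose_length,[a for a in dir(env) if a[0]!='_']);o=env.get_obs();print(o)
```

```text
19.0 ['PlanningError', 'get_obs', 'job_done', 'nose_length', 'read_camera']
{'t': 3.6, 'qpos': array([-0.91824002,  0.53493946,  0.22926054,  1.88408685, -0.17234746,
        0.74167085,  0.3044311 ]), 'joint_vel': array([ 6.20584543e-04,  3.23974534e-04, -3.12206340e-04,  1.01413853e-03,
        8.56381339e-05, -8.10454799e-04, -6.92292483e-04]), 'joint_torque': array([ 9.04866829e-04, -9.26674747e+01,  8.33488852e+00, -3.44774365e+01,
        1.49071362e-02,  3.27149981e-03, -3.38382533e-04]), 'ee_pos': array([494.12011518, 366.62449354,  42.26963849]), 'tool_rot': array([-1.03865696e+00, -2.96486893e+00,  1.69020838e-04]), 'contact_force': array([ 0.00498491, -0.28585337, -0.76845699]), 'wrist_torque': array([-0.04930487, -0.02082741,  0.01502714]), 'finger_force': 0.0, 'grip_width': -0.000527695010581787}
```

The crop shows the fingers shut above the clamp top: their tips are at about (321,253), in front of the clamp. The tips therefore stand higher than the quoted 19 mm ahead of the TCP would put them. I'll find the real tip height by touching the clamp top gently with the shut fingers.

```bash
for i in 1; do python3 -m crank '[{"jaw":0,"x":0,"y":0,"z":0.15,"rx":0,"ry":0,"rz":0},{"jaw":0,"x":0,"y":0,"z":0.15,"rx":0,"ry":0,"rz":0},{"jaw":0,"x":0,"y":0,"z":0,"rx":0,"ry":0,"rz":0}]'; done
```

```text
t: 3.9
ee_pos: [494.0, 366.5, 39.0]
tool_rot: [-1.038, -2.965, 0.001]
contact_force: [-1.0, 0.1, 0.5]
grip_width: -0.005
finger_force: 0.0
```

```bash
python3 -m crank '[{"jaw":0,"x":0,"y":0,"z":0.15,"rx":0,"ry":0,"rz":0},{"jaw":0,"x":0,"y":0,"z":0.15,"rx":0,"ry":0,"rz":0},{"jaw":0,"x":0,"y":0,"z":0,"rx":0,"ry":0,"rz":0}]'
```

```text
t: 4.2
ee_pos: [494.0, 366.5, 36.0]
tool_rot: [-1.039, -2.965, 0.001]
contact_force: [0.7, 0.9, 0.3]
grip_width: -0.003
finger_force: 0.0
```

```bash
python3 -m crank '[{"jaw":0,"x":0,"y":0,"z":0.15,"rx":0,"ry":0,"rz":0},{"jaw":0,"x":0,"y":0,"z":0.15,"rx":0,"ry":0,"rz":0},{"jaw":0,"x":0,"y":0,"z":0,"rx":0,"ry":0,"rz":0}]'
```

```text
t: 4.5
ee_pos: [494.0, 366.6, 33.1]
tool_rot: [-1.038, -2.965, 0.0]
contact_force: [0.2, 0.2, -0.6]
grip_width: -0.003
finger_force: 0.0
```

```bash
python3 -m crank '[{"jaw":0,"x":0,"y":0,"z":0.15,"rx":0,"ry":0,"rz":0},{"jaw":0,"x":0,"y":0,"z":0.15,"rx":0,"ry":0,"rz":0},{"jaw":0,"x":0,"y":0,"z":0.15,"rx":0,"ry":0,"rz":0},{"jaw":0,"x":0,"y":0,"z":0,"rx":0,"ry":0,"rz":0}]'
python3 - <<'E'
from rig import env
from h import *
ims=[]
o=env.get_obs();e=np.array(o['ee_pos'])
for n,r in(('wrist',(140,380,180,460)),('side',(135,205,225,307))):
    c=env.read_camera(n);k=dict(K=c['intrinsics'],R=c['R'],t=c['t'])
    print(n,proj([e,e+[0,0,-19]],**k).round(), 'clamp',proj(pose([(0,0,44),(30,0,44),(-30,0,44)],[497.6,361.8,-.679]),**k).round())
    im=c['color'][r[0]:r[1],r[2]:r[3],::-1]; ims.append(cv2.resize(im,(395,338),interpolation=cv2.INTER_CUBIC))
cv2.imwrite('pics/w5.png',np.hstack(ims))
E
```

```text
t: 4.9
ee_pos: [494.0, 366.6, 28.5]
tool_rot: [-1.039, -2.965, 0.0]
contact_force: [0.6, -0.1, 0.5]
grip_width: -0.002
finger_force: 0.0
wrist [[322. 251.]
 [322. 237.]] clamp [[319. 276.]
 [319. 325.]
 [319. 221.]]
side [[265. 178.]
 [266. 182.]] clamp [[266. 174.]
 [274. 174.]
 [259. 175.]]
```

View pics/w5.png

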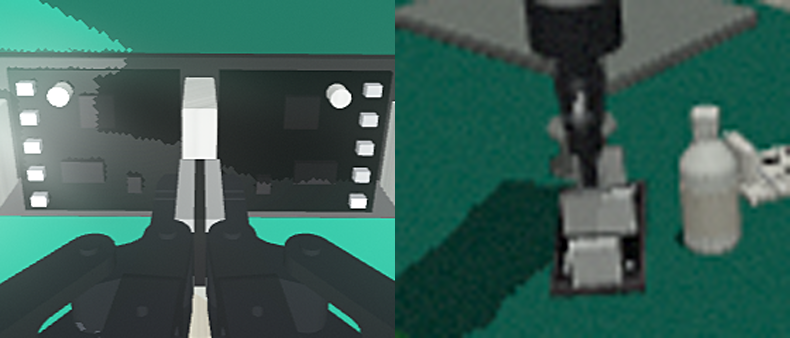

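The side crop shows the fingers ending at or just above the clamp top, around crop (588,187), and there is still no contact. I'll keep going down gently.

```bash
python3 -m crank '[{"jaw":0,"x":0,"y":0,"z":0.1,"rx":0,"ry":0,"rz":0},{"jaw":0,"x":0,"y":0,"z":0.1,"rx":0,"ry":0,"rz":0},{"jaw":0,"x":0,"y":0,"z":0,"rx":0,"ry":0,"rz":0}]'|head -4
```

```text
t: 5.3
ee_pos: [494.1, 366.6, 26.7]
tool_rot: [-1.039, -2.965, 0.0]
contact_force: [0.7, 0.5, 0.8]
```

```bash
python3 -m crank '[{"jaw":0,"x":0,"y":0,"z":0.1,"rx":0,"ry":0,"rz":0},{"jaw":0,"x":0,"y":0,"z":0.1,"rx":0,"ry":0,"rz":0},{"jaw":0,"x":0,"y":0,"z":0,"rx":0,"ry":0,"rz":0}]'|head -4
```

```text
t: 5.6
ee_pos: [494.1, 366.6, 24.8]
tool_rot: [-1.039, -2.965, 0.0]
contact_force: [-0.3, -1.0, -0.2]
```

```bash
python3 -m crank '[{"jaw":0,"x":0,"y":0,"z":0.1,"rx":0,"ry":0,"rz":0},{"jaw":0,"x":0,"y":0,"z":0.1,"rx":0,"ry":0,"rz":0},{"jaw":0,"x":0,"y":0,"z":0,"rx":0,"ry":0,"rz":0}]'|head -4
```

```text
t: 5.9
ee_pos: [494.2, 366.8, 24.6]
tool_rot: [-1.039, -2.964, -0.001]
contact_force: [-10.2, -7.1, 33.5]
```

The fingers touched the clamp top (z = 44) at a reported TCP z of 24.6, so the tips are about 19 mm behind the reported TCP, not ahead of it. From here I'll take tip z = reported z + 19.4. I'll back off, open, and grip with the tips at about 22 mm (reported z of about 3).

```bash
python3 -m crank '[{"jaw":0,"x":0,"y":0,"z":-1,"rx":0,"ry":0,"rz":0},{"jaw":5,"x":-0.35,"y":0,"z":-1,"rx":0,"ry":0,"rz":0},{"jaw":5,"x":0,"y":0,"z":0,"rx":0,"ry":0,"rz":0},{"jaw":5,"x":0,"y":0,"z":0,"rx":0,"ry":0,"rz":0},{"jaw":5,"x":0,"y":0,"z":0,"rx":0,"ry":0,"rz":0},{"jaw":5,"x":0,"y":0,"z":0,"rx":0,"ry":0,"rz":0},{"jaw":5,"x":0,"y":0,"z":0,"rx":0,"ry":0,"rz":0}]'; python3 go.py 497.6 361.8 3 51.1
```

```text
t: 6.6
ee_pos: [496.6, 364.4, 42.4]
tool_rot: [-1.038, -2.965, 0.001]
contact_force: [0.2, -0.0, 0.5]
grip_width: 0.58
finger_force: 0.0
now 6.6 [496.65 364.4   42.44] turn [-0.03 -0.01  0.3 ] shift after turn cm [-0.24 -0.14  3.94] before [-0.24 -0.14  3.94]
[ 0.18 -0.01  0.46] 0.5801179927101908 0.0
```

```bash
python3 -m crank '[{"jaw":5,"x":-0.1,"y":-0.05,"z":1,"rx":0,"ry":0,"rz":0.3},{"jaw":5,"x":0,"y":0,"z":1,"rx":0,"ry":0,"rz":0},{"jaw":5,"x":0,"y":0,"z":1,"rx":0,"ry":0,"rz":0},{"jaw":5,"x":0,"y":0,"z":0.5,"rx":0,"ry":0,"rz":0},{"jaw":5,"x":0,"y":0,"z":0.4,"rx":0,"ry":0,"rz":0},{"jaw":0,"x":0,"y":0,"z":0,"rx":0,"ry":0,"rz":0},{"jaw":0,"x":0,"y":0,"z":0,"rx":0,"ry":0,"rz":0},{"jaw":0,"x":0,"y":0,"z":0,"rx":0,"ry":0,"rz":0},{"jaw":0,"x":0,"y":0,"z":0,"rx":0,"ry":0,"rz":0},{"jaw":0,"x":0,"y":0,"z":0,"rx":0,"ry":0,"rz":0},{"jaw":0,"x":0,"y":0,"z":0,"rx":0,"ry":0,"rz":0}]' 50
```

```text
t: 7.7
ee_pos: [497.6, 363.6, 4.3]
tool_rot: [1.046, 2.962, 0.001]
contact_force: [-0.6, -1.4, 6.6]
grip_width: 0.133
finger_force: 50.6
```

Gripped at 11.3 mm. Now I'll lift.

```bash
python3 -m crank '[{"jaw":0,"x":0,"y":0,"z":-1,"rx":0,"ry":0,"rz":0},{"jaw":0,"x":0,"y":0,"z":-1.5,"rx":0,"ry":0,"rz":0},{"jaw":0,"x":0,"y":0,"z":-1.5,"rx":0,"ry":0,"rz":0},{"jaw":0,"x":0,"y":0,"z":-1.5,"rx":0,"ry":0,"rz":0},{"jaw":0,"x":0,"y":0,"z":0,"rx":0,"ry":0,"rz":0}]' 60; python3 go.py 432 260 60 51.1
```

```text
t: 8.2
ee_pos: [498.5, 364.4, 61.7]
tool_rot: [1.046, 2.961, 0.006]
contact_force: [0.5, -0.3, -3.0]
grip_width: 0.121
finger_force: 59.0
now 8.2 [498.54 364.43  61.69] turn [ 0.22  0.03 -0.01] shift after turn cm [ -1.38 -12.31   0.17] before [ -1.38 -12.31   0.12]
[ 0.46 -0.31 -2.98] 0.12141791571194631 59.027339816093445
```

```bash
python3 -m crank '[{"jaw":0,"x":-0.2,"y":-1.5,"z":0,"rx":0,"ry":0,"rz":0},{"jaw":0,"x":-0.2,"y":-2.2,"z":0,"rx":0,"ry":0,"rz":0},{"jaw":0,"x":-0.2,"y":-2.4,"z":0,"rx":0,"ry":0,"rz":0},{"jaw":0,"x":-0.3,"y":-2.4,"z":0,"rx":0,"ry":0,"rz":0},{"jaw":0,"x":-0.3,"y":-2.3,"z":0,"rx":0,"ry":0,"rz":0},{"jaw":0,"x":-0.2,"y":-1.5,"z":0,"rx":0,"ry":0,"rz":0},{"jaw":0,"x":0,"y":0,"z":0,"rx":0,"ry":0,"rz":-5},{"jaw":0,"x":0,"y":0,"z":0,"rx":0,"ry":0,"rz":-7},{"jaw":0,"x":0,"y":0,"z":0,"rx":0,"ry":0,"rz":-7},{"jaw":0,"x":0,"y":0,"z":0,"rx":0,"ry":0,"rz":-7},{"jaw":0,"x":0,"y":0,"z":0,"rx":0,"ry":0,"rz":-7},{"jaw":0,"x":0,"y":0,"z":0,"rx":0,"ry":0,"rz":-7},{"jaw":0,"x":0,"y":0,"z":0,"rx":0,"ry":0,"rz":-5.8},{"jaw":0,"x":0,"y":0,"z":0,"rx":0,"ry":0,"rz":0}]'; python3 go.py 438.8 94.7 20 96.9
```

```text
t: 9.6
ee_pos: [431.2, 259.1, 58.8]
tool_rot: [-0.192, 3.136, 0.0]
contact_force: [0.6, 0.1, -3.5]
grip_width: 0.129
finger_force: 59.0
now 9.6 [431.16 259.07  58.84] turn [0.02 0.01 0.1 ] shift after turn cm [  1.22 -16.41   3.88] before [  1.24 -16.41   3.88]
[ 0.63  0.07 -3.54] 0.12862321194716966 59.02006387710571
```

```bash
python3 -m crank '[{"jaw":0,"x":0.12,"y":-1.4,"z":0,"rx":0,"ry":0,"rz":0},{"jaw":0,"x":0.15,"y":-2,"z":0,"rx":0,"ry":0,"rz":0},{"jaw":0,"x":0.15,"y":-2.2,"z":0.2,"rx":0,"ry":0,"rz":0},{"jaw":0,"x":0.15,"y":-2.4,"z":0.4,"rx":0,"ry":0,"rz":0},{"jaw":0,"x":0.15,"y":-2.4,"z":0.6,"rx":0,"ry":0,"rz":0},{"jaw":0,"x":0.15,"y":-2.4,"z":0.7,"rx":0,"ry":0,"rz":0},{"jaw":0,"x":0.15,"y":-2.2,"z":0.8,"rx":0,"ry":0,"rz":0},{"jaw":0,"x":0.2,"y":-1.4,"z":0.8,"rx":0,"ry":0,"rz":0},{"jaw":0,"x":0,"y":0,"z":0.3,"rx":0,"ry":0,"rz":0},{"jaw":0,"x":0,"y":0,"z":0,"rx":0,"ry":0,"rz":0}]'; python3 go.py 438.8 94.7 4.3 96.9
python3 - <<'E'
from rig import env
from h import *
o=env.get_obs();e=o['ee_pos']
c=env.read_camera('wrist');k=dict(K=c['intrinsics'],R=c['R'],t=c['t'])
np.savez('pics/w6.npz',**c)
im=c['color'][:,:,::-1].copy();cv2.imwrite('pics/w6.png',im)
d=env.read_camera('top');im2=d['color'][:,:,::-1];cv2.imwrite('pics/t6.png',im2)
P=[(-38,-95,8),(38,-95,8),(0,-86,44),(0,86,44),(38,95,8),(-38,95,8)];P=np.array(P)+[0,0,e[2]-4.3]
q=[e[0],e[1],.121]
L=[(-103,128,10),(-7,128,10),(-55-44.5,100,10),(-55+44.5,100,10)];b=[517.5,-97.2,.121]
for n,k2 in(('w',k),('t',{})): print(n,proj(pose(P,q),**k2).round(1).tolist(),proj(pose(L,b),**k2).round(1).tolist())
a=cv2.resize(im,(640,400))[:,:]
t2=cv2.resize(im2[140:240,270:430],(640,400),interpolation=cv2.INTER_CUBIC)
cv2.imwrite('pics/v6.png',cv2.resize(np.vstack([a,t2]),(480,600),interpolation=cv2.INTER_AREA))
E
```

```text
t: 10.6
ee_pos: [438.3, 94.3, 20.6]
tool_rot: [0.185, -3.136, 0.0]
contact_force: [-0.2, 0.8, -2.4]
grip_width: 0.129
finger_force: 59.1
now 10.6 [438.3   94.3   20.58] turn [-0.01 -0.03 -0.16] shift after turn cm [-0.05  0.03  1.63] before [-0.06  0.03  1.63]
[-0.18  0.83 -2.39] 0.1291435058127293 59.067370891571045
w [[129.8, 187.0], [155.2, 314.4], [122.0, 295.0], [520.2, 293.8], [487.3, 313.5], [511.9, 185.8]] [[185.2, 161.9], [206.3, 313.5], [133.5, 168.6], [160.5, 309.0]]
t [[343.8, 215.4], [339.9, 189.2], [339.1, 201.0], [277.5, 209.6], [273.8, 198.3], [277.2, 224.8]] [[335.9, 220.4], [331.1, 187.5], [345.4, 217.8], [340.9, 187.4]]
```

View pics/v6.png

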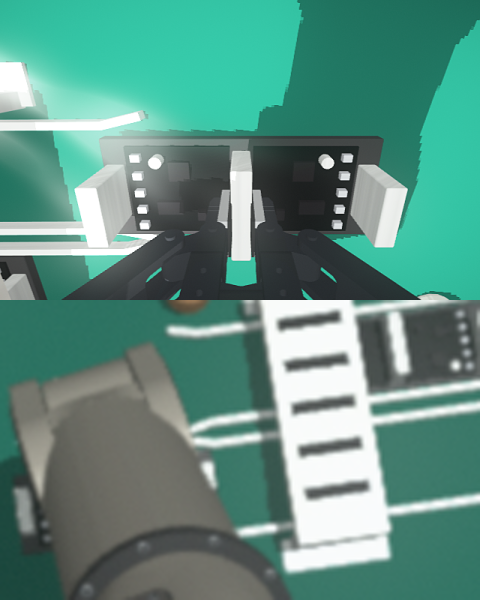

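The wrist half (0.75 scale) shows the carrier held level and parallel to the rails. Its near edge is at row 137, and the near rail's bend is at (105,126) with its tip at (145,114). The far rail's tip is at (150,238). The carrier is about 1–2 mm too close to the robot, so I'll shift it, back off 1 cm and lower.

```bash
python3 -m crank '[{"jaw":0,"x":-0.15,"y":1,"z":0,"rx":0,"ry":0,"rz":-0.1},{"jaw":0,"x":0,"y":0,"z":0.5,"rx":0,"ry":0,"rz":0},{"jaw":0,"x":0,"y":0,"z":0.5,"rx":0,"ry":0,"rz":0},{"jaw":0,"x":0,"y":0,"z":0.4,"rx":0,"ry":0,"rz":0},{"jaw":0,"x":0,"y":0,"z":0,"rx":0,"ry":0,"rz":0},{"jaw":0,"x":0,"y":0,"z":0.1,"rx":0,"ry":0,"rz":0},{"jaw":0,"x":0,"y":0,"z":0,"rx":0,"ry":0,"rz":0}]'; python3 go.py 438.8 94.7 4.3 96.9
```

```text
t: 11.4
ee_pos: [438.8, 104.6, 5.8]
tool_rot: [0.191, -3.136, 0.0]
contact_force: [-0.1, 0.8, -3.3]
grip_width: 0.124
finger_force: 59.0
now 11.4 [438.81 104.63   5.75] turn [-0.   -0.01  0.07] shift after turn cm [ 0.12 -0.99  0.15] before [ 0.12 -0.99  0.15]
[-0.11  0.84 -3.35] 0.12392214106497126 59.04560565948486
```

```bash
python3 -m crank '[{"jaw":0,"x":0,"y":-0.7,"z":0,"rx":0,"ry":0,"rz":0},{"jaw":0,"x":0,"y":-0.7,"z":0,"rx":0,"ry":0,"rz":0},{"jaw":0,"x":0,"y":-0.7,"z":0,"rx":0,"ry":0,"rz":0},{"jaw":0,"x":0,"y":-0.7,"z":0,"rx":0,"ry":0,"rz":0},{"jaw":0,"x":0,"y":0,"z":0,"rx":0,"ry":0,"rz":0}]'
```

```text
t: 11.9
ee_pos: [442.3, 75.7, 5.9]
tool_rot: [0.189, -3.136, 0.0]
contact_force: [0.6, 0.3, -2.9]
grip_width: 0.127
finger_force: 59.1
```

```bash
python3 -m crank '[{"jaw":0,"x":0,"y":-0.7,"z":0,"rx":0,"ry":0,"rz":0},{"jaw":0,"x":0,"y":-0.7,"z":0,"rx":0,"ry":0,"rz":0},{"jaw":0,"x":0,"y":-0.7,"z":0,"rx":0,"ry":0,"rz":0},{"jaw":0,"x":0,"y":-0.7,"z":0,"rx":0,"ry":0,"rz":0},{"jaw":0,"x":0,"y":0,"z":0,"rx":0,"ry":0,"rz":0}]'
```

```text
t: 12.4
ee_pos: [445.7, 48.1, 5.8]
tool_rot: [0.189, -3.136, 0.001]
contact_force: [-0.3, -0.1, -2.2]
grip_width: 0.126
finger_force: 59.1
```

```bash
python3 -m crank '[{"jaw":0,"x":0,"y":-0.9,"z":0,"rx":0,"ry":0,"rz":0},{"jaw":0,"x":0,"y":-0.9,"z":0,"rx":0,"ry":0,"rz":0},{"jaw":0,"x":0,"y":-0.9,"z":0,"rx":0,"ry":0,"rz":0},{"jaw":0,"x":0,"y":-0.9,"z":0,"rx":0,"ry":0,"rz":0},{"jaw":0,"x":0,"y":-0.9,"z":0,"rx":0,"ry":0,"rz":0},{"jaw":0,"x":0,"y":0,"z":0.1,"rx":0,"ry":0,"rz":0},{"jaw":0,"x":0,"y":0,"z":0.05,"rx":0,"ry":0,"rz":0},{"jaw":0,"x":0,"y":0,"z":0,"rx":0,"ry":0,"rz":0}]';python3 go.py 438.8 94.7 4.3 96.9
```

```text
t: 13.2
ee_pos: [451.1, 4.7, 4.3]
tool_rot: [0.192, -3.136, -0.0]
contact_force: [0.5, 0.4, -2.3]
grip_width: 0.123
finger_force: 59.1
now 13.2 [451.09   4.73   4.27] turn [ 0.   -0.01  0.1 ] shift after turn cm [ 0.14  9.08 -0.  ] before [ 0.12  9.08 -0.  ]
[ 0.5   0.4  -2.32] 0.12271131510683965 59.10109341144562
```

```bash
python3 -m crank '[{"jaw":4,"x":0,"y":0,"z":0,"rx":0,"ry":0,"rz":0},{"jaw":4,"x":0,"y":0,"z":0,"rx":0,"ry":0,"rz":0},{"jaw":4,"x":0,"y":0,"z":0,"rx":0,"ry":0,"rz":0},{"jaw":4,"x":0,"y":0,"z":0,"rx":0,"ry":0,"rz":0},{"jaw":4,"x":0,"y":0,"z":-1,"rx":0,"ry":0,"rz":0},{"jaw":4,"x":0,"y":0,"z":-2,"rx":0,"ry":0,"rz":0},{"jaw":4,"x":0,"y":0,"z":-2,"rx":0,"ry":0,"rz":0},{"jaw":4,"x":0,"y":0,"z":0,"rx":0,"ry":0,"rz":0}]';python3 go.py 437.6 116.8 54 6.9; python3 -c "
from rig import env;print(env.get_obs()['qpos'])"
```

```text
t: 14.0
ee_pos: [452.6, 4.7, 56.9]
tool_rot: [-0.191, 3.132, 0.001]
contact_force: [0.2, 0.3, -0.7]
grip_width: 0.465
finger_force: 0.0
now 14.0 [452.56   4.66  56.93] turn [ 0.18  0.16 90.08] shift after turn cm [11.31 -0.14  0.29] before [ 0.12 11.31  0.29]
[ 0.23  0.35 -0.67] 0.4654825087762444 0.0
[-0.24748802  0.28813944  0.10866093  2.23287141 -0.05332237  0.61911435
  1.59266609]
```

```bash
python3 -m crank '[{"jaw":0,"x":0,"y":2,"z":0,"rx":0,"ry":0,"rz":0},{"jaw":0,"x":0,"y":2.5,"z":0,"rx":0,"ry":0,"rz":0},{"jaw":0,"x":0,"y":2.5,"z":0,"rx":0,"ry":0,"rz":0},{"jaw":0,"x":0,"y":2.5,"z":0,"rx":0,"ry":0,"rz":0},{"jaw":0,"x":0.1,"y":1.8,"z":0,"rx":0,"ry":0,"rz":0},{"jaw":0,"x":0,"y":0,"z":0,"rx":0,"ry":0,"rz":7.5},{"jaw":0,"x":0,"y":0,"z":0,"rx":0,"ry":0,"rz":7.5},{"jaw":0,"x":0,"y":0,"z":0,"rx":0,"ry":0,"rz":7.5},{"jaw":0,"x":0,"y":0,"z":0,"rx":0,"ry":0,"rz":7.5},{"jaw":0,"x":0,"y":0,"z":0,"rx":0,"ry":0,"rz":7.5},{"jaw":0,"x":0,"y":0,"z":0,"rx":0,"ry":0,"rz":7.5},{"jaw":0,"x":0,"y":0,"z":0,"rx":0,"ry":0,"rz":7.5},{"jaw":0,"x":0,"y":0,"z":0,"rx":0,"ry":0,"rz":7.5},{"jaw":0,"x":0,"y":0,"z":0,"rx":0,"ry":0,"rz":7.5},{"jaw":0,"x":0,"y":0,"z":0,"rx":0,"ry":0,"rz":7.5},{"jaw":0,"x":0,"y":0,"z":0,"rx":0,"ry":0,"rz":7.5},{"jaw":0,"x":0,"y":0,"z":0,"rx":0,"ry":0,"rz":7.5},{"jaw":0,"x":0,"y":0,"z":0,"rx":0,"ry":0,"rz":0}]';python3 go.py 437.6 116.8 4 6.9
```

```text
t: 15.8
ee_pos: [436.2, 116.7, 54.3]
tool_rot: [2.085, 2.35, -0.0]
contact_force: [0.5, -0.1, -0.4]
grip_width: 0.001
finger_force: 0.0
now 15.8 [436.21 116.65  54.31] turn [-0.01  0.01 -0.04] shift after turn cm [-0.    0.14  5.03] before [-0.    0.14  5.03]
[ 0.51 -0.1  -0.44] 0.0007756355663684566 0.0
```

```bash
python3 -m crank '[{"jaw":0,"x":0,"y":0.14,"z":1,"rx":0,"ry":0,"rz":0},{"jaw":0,"x":0,"y":0,"z":1.5,"rx":0,"ry":0,"rz":0},{"jaw":0,"x":0,"y":0,"z":1.5,"rx":0,"ry":0,"rz":0},{"jaw":0,"x":0,"y":0,"z":1,"rx":0,"ry":0,"rz":0},{"jaw":0,"x":-0.5,"y":0,"z":0,"rx":0,"ry":0,"rz":0},{"jaw":0,"x":-0.5,"y":0,"z":0,"rx":0,"ry":0,"rz":0},{"jaw":0,"x":-0.5,"y":0,"z":0,"rx":0,"ry":0,"rz":0},{"jaw":0,"x":-0.5,"y":0,"z":0,"rx":0,"ry":0,"rz":0}]'
python3 - <<'E'
from rig import env
from h import *
o=env.get_obs();c=env.read_camera('top');cv2.imwrite('pics/t7.png',c['color'][:,:,::-1])
E
```

```text
t: 16.6
ee_pos: [440.6, 96.5, 4.8]
tool_rot: [2.082, 2.353, 0.001]
contact_force: [-0.2, 0.3, 0.3]
grip_width: -0.003
finger_force: 0.7
```

```bash
python3 -m crank '[{"jaw":0,"x":-0.8,"y":0,"z":0,"rx":0,"ry":0,"rz":0},{"jaw":0,"x":-0.8,"y":0,"z":0,"rx":0,"ry":0,"rz":0},{"jaw":0,"x":-0.8,"y":0,"z":0,"rx":0,"ry":0,"rz":0},{"jaw":0,"x":-0.8,"y":0,"z":0,"rx":0,"ry":0,"rz":0},{"jaw":0,"x":-0.8,"y":0,"z":0,"rx":0,"ry":0,"rz":0}]'
```

```text
t: 17.15
ee_pos: [445.1, 56.4, 4.3]
tool_rot: [2.082, 2.352, -0.0]
contact_force: [-0.5, 1.6, 2.3]
grip_width: -0.0
finger_force: 1.3
```

```bash
python3 -m crank '[{"jaw":0,"x":-0.8,"y":0,"z":0,"rx":0,"ry":0,"rz":0},{"jaw":0,"x":-0.8,"y":0,"z":0,"rx":0,"ry":0,"rz":0},{"jaw":0,"x":-0.8,"y":0,"z":0,"rx":0,"ry":0,"rz":0},{"jaw":0,"x":-0.8,"y":0,"z":0,"rx":0,"ry":0,"rz":0},{"jaw":0,"x":-0.8,"y":0,"z":0,"rx":0,"ry":0,"rz":0}]'
```

```text
t: 17.65
ee_pos: [450.0, 16.8, 4.3]
tool_rot: [-2.082, -2.353, 0.0]
contact_force: [-0.1, 2.7, 1.2]
grip_width: -0.002
finger_force: 1.3
```

```bash
python3 -m crank '[{"jaw":0,"x":-0.8,"y":0,"z":0,"rx":0,"ry":0,"rz":0},{"jaw":0,"x":-0.8,"y":0,"z":0,"rx":0,"ry":0,"rz":0},{"jaw":0,"x":-0.8,"y":0,"z":0,"rx":0,"ry":0,"rz":0},{"jaw":0,"x":-0.8,"y":0,"z":0,"rx":0,"ry":0,"rz":0},{"jaw":0,"x":-0.2,"y":0,"z":0,"rx":0,"ry":0,"rz":0},{"jaw":0,"x":0,"y":0,"z":0,"rx":0,"ry":0,"rz":0}]'
python3 - <<'E'
from rig import env
from h import *
for n in ('top','side'):
  c=env.read_camera(n);cv2.imwrite(f'pics/{n}8.png',c['color'][:,:,::-1]);
  b=[517.5,-97.2,.121];k=dict(K=c['intrinsics'],R=c['R'],t=c['t'])
  # predicted lead tab top / parked tab
  g=c['color'].astype(int).sum(2)//3
  P=pose([(-55,y,10) for y in (-50,-70,-90,-100,-110,-120,-130,-150,-170)],b); uv=proj(P,**k)
  print(n,[(u.round().astype(int).tolist(),c['color'][int(round(u[1])),int(round(u[0]))].tolist()) for u in uv])
E
```

```text
t: 18.25
ee_pos: [454.0, -16.8, 4.3]
tool_rot: [2.083, 2.352, -0.0]
contact_force: [0.3, 0.7, 0.5]
grip_width: -0.001
finger_force: 0.0
top [([395, 195], [248, 250, 250]), ([402, 194], [83, 89, 88]), ([408, 193], [190, 198, 201]), ([412, 193], [123, 130, 127]), ([415, 192], [252, 253, 252]), ([419, 192], [66, 132, 115]), ([422, 192], [62, 130, 113]), ([429, 191], [62, 130, 113]), ([436, 190], [60, 129, 112])]
side [([359, 237], [13, 16, 17]), ([365, 239], [11, 22, 18]), ([370, 242], [119, 120, 118]), ([373, 243], [120, 124, 120]), ([376, 244], [103, 107, 103]), ([378, 245], [30, 52, 47]), ([381, 247], [11, 90, 74]), ([387, 249], [16, 91, 75]), ([393, 252], [9, 89, 71])]
```

The pixels along the lane show the carrier's lead end just past y ≈ -110, as intended. Next I'll lift, cross over the bridge and come down on the leading tab.

```bash
python3 -m crank '[{"jaw":0,"x":0.4,"y":0,"z":0,"rx":0,"ry":0,"rz":0},{"jaw":0,"x":0,"y":0,"z":-2,"rx":0,"ry":0,"rz":0},{"jaw":6,"x":0,"y":0,"z":-3,"rx":0,"ry":0,"rz":0},{"jaw":6,"x":0,"y":0,"z":-3,"rx":0,"ry":0,"rz":0},{"jaw":6,"x":0,"y":0,"z":-3,"rx":0,"ry":0,"rz":0},{"jaw":6,"x":0,"y":0,"z":-1,"rx":0,"ry":0,"rz":0},{"jaw":6,"x":0,"y":0,"z":0,"rx":0,"ry":0,"rz":0},{"jaw":6,"x":-2,"y":0,"z":0,"rx":0,"ry":0,"rz":0},{"jaw":6,"x":-3,"y":0,"z":0,"rx":0,"ry":0,"rz":0},{"jaw":6,"x":-3,"y":0,"z":0,"rx":0,"ry":0,"rz":0},{"jaw":6,"x":-3,"y":0,"z":0,"rx":0,"ry":0,"rz":0},{"jaw":6,"x":-3,"y":0,"z":0,"rx":0,"ry":0,"rz":0},{"jaw":6,"x":-3,"y":0,"z":0,"rx":0,"ry":0,"rz":0},{"jaw":6,"x":-2.2,"y":0,"z":0,"rx":0,"ry":0,"rz":0},{"jaw":6,"x":0,"y":0,"z":0,"rx":0,"ry":0,"rz":0}]';python3 go.py 476.7 -204.5 4 6.9
python3 - <<'E'
from rig import env
from h import *
c=env.read_camera('top');im=c['color'];cv2.imwrite('pics/t9.png',im[:,:,::-1])
E
```

```text
t: 19.85
ee_pos: [476.2, -205.5, 122.9]
tool_rot: [-2.085, -2.349, 0.003]
contact_force: [0.3, -0.2, 0.9]
grip_width: 0.699
finger_force: 0.0
now 19.85 [ 476.16 -205.48  122.86] turn [-0.12  0.06 -0.1 ] shift after turn cm [ 0.09  0.06 11.89] before [ 0.1   0.09 11.89]
[ 0.28 -0.2   0.95] 0.6990788551221628 0.0
```

Run:
```python
from h import *
im=cv2.imread('pics/top8.png',0).astype(np.float32)
b=[517.5,-97.2,.121]
for x in (-65,-55,-45):
    ys=np.arange(-84,-124,-2.); uv=proj(pose([(x,y,44) for y in ys],b)).astype(np.float32)
    v=cv2.remap(im,uv[:,:1],uv[:,1:],cv2.INTER_LINEAR)[:,0]
    print(x,list(zip(ys.astype(int),v.astype(int))))
xs=np.arange(-85,-25,3.); uv=proj(pose([(x,-102,44) for x in xs],b)).astype(np.float32)
print(list(zip(xs.astype(int),cv2.remap(im,uv[:,:1],uv[:,1:],cv2.INTER_LINEAR)[:,0].astype(int))))
```

```text
-65 [(np.int64(-84), np.int64(90)), (np.int64(-86), np.int64(78)), (np.int64(-88), np.int64(83)), (np.int64(-90), np.int64(97)), (np.int64(-92), np.int64(115)), (np.int64(-94), np.int64(161)), (np.int64(-96), np.int64(207)), (np.int64(-98), np.int64(249)), (np.int64(-100), np.int64(251)), (np.int64(-102), np.int64(252)), (np.int64(-104), np.int64(251)), (np.int64(-106), np.int64(247)), (np.int64(-108), np.int64(211)), (np.int64(-110), np.int64(162)), (np.int64(-112), np.int64(118)), (np.int64(-114), np.int64(109)), (np.int64(-116), np.int64(107)), (np.int64(-118), np.int64(106)), (np.int64(-120), np.int64(106)), (np.int64(-122), np.int64(107))]
-55 [(np.int64(-84), np.int64(126)), (np.int64(-86), np.int64(94)), (np.int64(-88), np.int64(85)), (np.int64(-90), np.int64(99)), (np.int64(-92), np.int64(123)), (np.int64(-94), np.int64(158)), (np.int64(-96), np.int64(209)), (np.int64(-98), np.int64(240)), (np.int64(-100), np.int64(250)), (np.int64(-102), np.int64(251)), (np.int64(-104), np.int64(249)), (np.int64(-106), np.int64(236)), (np.int64(-108), np.int64(198)), (np.int64(-110), np.int6
[... 801 characters left out ...]
t64(-120), np.int64(108)), (np.int64(-122), np.int64(107))]
[(np.int64(-85), np.int64(119)), (np.int64(-82), np.int64(114)), (np.int64(-79), np.int64(119)), (np.int64(-76), np.int64(157)), (np.int64(-73), np.int64(222)), (np.int64(-70), np.int64(248)), (np.int64(-67), np.int64(251)), (np.int64(-64), np.int64(252)), (np.int64(-61), np.int64(252)), (np.int64(-58), np.int64(251)), (np.int64(-55), np.int64(251)), (np.int64(-52), np.int64(252)), (np.int64(-49), np.int64(252)), (np.int64(-46), np.int64(251)), (np.int64(-43), np.int64(251)), (np.int64(-40), np.int64(251)), (np.int64(-37), np.int64(249)), (np.int64(-34), np.int64(223)), (np.int64(-31), np.int64(156)), (np.int64(-28), np.int64(121))]
```

The tab is centred at lane (1.5, -102), which matches the target. Descending and gripping it across its width.

```bash
python3 -m crank '[{"jaw":6,"x":0.1,"y":0.08,"z":2,"rx":0,"ry":0,"rz":0},{"jaw":6,"x":0,"y":0,"z":2.5,"rx":0,"ry":0,"rz":0},{"jaw":6,"x":0,"y":0,"z":2.5,"rx":0,"ry":0,"rz":0},{"jaw":6,"x":0,"y":0,"z":2.5,"rx":0,"ry":0,"rz":0},{"jaw":6,"x":0,"y":0,"z":1.5,"rx":0,"ry":0,"rz":0},{"jaw":6,"x":0,"y":0,"z":1,"rx":0,"ry":0,"rz":0},{"jaw":6,"x":0,"y":0,"z":0,"rx":0,"ry":0,"rz":0},{"jaw":2,"x":0,"y":0,"z":0,"rx":0,"ry":0,"rz":0},{"jaw":2,"x":0,"y":0,"z":0,"rx":0,"ry":0,"rz":0},{"jaw":2,"x":0,"y":0,"z":0,"rx":0,"ry":0,"rz":0},{"jaw":2,"x":0,"y":0,"z":0,"rx":0,"ry":0,"rz":0}]' 40;python3 go.py 476.7 -204.5 4 6.9
```

```text
t: 21.0
ee_pos: [478.0, -201.7, 5.0]
tool_rot: [2.081, 2.352, 0.001]
contact_force: [-2.3, 2.1, 7.9]
grip_width: 0.459
finger_force: 41.3
now 21.0 [ 478.01 -201.68    5.04] turn [0.06 0.   0.1 ] shift after turn cm [-0.26 -0.16  0.1 ] before [-0.26 -0.16  0.1 ]
[-2.26  2.11  7.93] 0.4588764164279642 41.28370642662048
```

```bash
python3 -m crank '[{"jaw":2,"x":-0.5,"y":0,"z":-0.05,"rx":0,"ry":0,"rz":0},{"jaw":2,"x":-0.9,"y":0,"z":0,"rx":0,"ry":0,"rz":0},{"jaw":2,"x":-0.9,"y":0,"z":0,"rx":0,"ry":0,"rz":0},{"jaw":2,"x":-0.9,"y":0,"z":0,"rx":0,"ry":0,"rz":0},{"jaw":2,"x":-0.9,"y":0,"z":0,"rx":0,"ry":0,"rz":0},{"jaw":2,"x":-0.9,"y":0,"z":0,"rx":0,"ry":0,"rz":0},{"jaw":2,"x":-0.9,"y":0,"z":0,"rx":0,"ry":0,"rz":0},{"jaw":2,"x":-0.6,"y":0,"z":0,"rx":0,"ry":0,"rz":0},{"jaw":2,"x":0,"y":0,"z":0,"rx":0,"ry":0,"rz":0}]'
```

```text
t: 21.9
ee_pos: [485.7, -268.2, 5.0]
tool_rot: [2.083, 2.35, -0.001]
contact_force: [-0.3, -3.0, 3.0]
grip_width: 0.454
finger_force: 40.9
```

```bash
python3 -m crank '[{"jaw":2,"x":-0.2,"y":0,"z":0,"rx":0,"ry":0,"rz":0},{"jaw":2,"x":-0.2,"y":0,"z":0,"rx":0,"ry":0,"rz":0},{"jaw":2,"x":0,"y":0,"z":0,"rx":0,"ry":0,"rz":0}]'
```

```text
t: 22.2
ee_pos: [486.2, -270.0, 5.1]
tool_rot: [-2.081, -2.353, -0.001]
contact_force: [-1.2, 4.9, 9.1]
grip_width: 0.454
finger_force: 41.5
```

```bash
python3 -m crank '[{"jaw":2,"x":-0.2,"y":0,"z":0,"rx":0,"ry":0,"rz":0},{"jaw":2,"x":0,"y":0,"z":0,"rx":0,"ry":0,"rz":0}]'
```

```text
t: 22.4
ee_pos: [486.5, -271.9, 5.0]
tool_rot: [-2.081, -2.353, -0.001]
contact_force: [-0.7, 5.5, 10.1]
grip_width: 0.454
finger_force: 41.5
```

```bash
python3 -m crank '[{"jaw":2,"x":-0.2,"y":0,"z":0,"rx":0,"ry":0,"rz":0},{"jaw":2,"x":0,"y":0,"z":0,"rx":0,"ry":0,"rz":0}]'
```

```text
t: 22.6
ee_pos: [486.6, -272.9, 5.0]
tool_rot: [-2.08, -2.352, -0.002]
contact_force: [-2.5, 10.8, 14.2]
grip_width: 0.456
finger_force: 42.1
```

```bash
python3 -m crank '[{"jaw":2,"x":-0.15,"y":0,"z":0,"rx":0,"ry":0,"rz":0},{"jaw":2,"x":0,"y":0,"z":0,"rx":0,"ry":0,"rz":0}]'
```

```text
t: 22.8
ee_pos: [486.7, -273.3, 5.1]
tool_rot: [-2.079, -2.351, -0.003]
contact_force: [-3.6, 16.2, 20.7]
grip_width: 0.456
finger_force: 42.8
```

The force is rising and the tool has stalled, so the carrier is against the stop. I'll relax, release and lift.

```bash
python3 -m crank '[{"jaw":2,"x":0.15,"y":0,"z":0,"rx":0,"ry":0,"rz":0},{"jaw":2,"x":0.1,"y":0,"z":0,"rx":0,"ry":0,"rz":0},{"jaw":6,"x":0,"y":0,"z":0,"rx":0,"ry":0,"rz":0},{"jaw":6,"x":0,"y":0,"z":0,"rx":0,"ry":0,"rz":0},{"jaw":6,"x":0,"y":0,"z":0,"rx":0,"ry":0,"rz":0},{"jaw":6,"x":0,"y":0,"z":0,"rx":0,"ry":0,"rz":0},{"jaw":6,"x":0,"y":0,"z":-1,"rx":0,"ry":0,"rz":0},{"jaw":6,"x":0,"y":0,"z":-2,"rx":0,"ry":0,"rz":0},{"jaw":6,"x":0,"y":0,"z":-3,"rx":0,"ry":0,"rz":0},{"jaw":6,"x":0,"y":0,"z":-3,"rx":0,"ry":0,"rz":0},{"jaw":6,"x":-3,"y":0,"z":-3,"rx":0,"ry":0,"rz":0},{"jaw":6,"x":-4,"y":0,"z":0,"rx":0,"ry":0,"rz":0},{"jaw":6,"x":-4,"y":0,"z":0,"rx":0,"ry":0,"rz":0},{"jaw":6,"x":-4,"y":0,"z":0,"rx":0,"ry":0,"rz":0},{"jaw":6,"x":0,"y":0,"z":0,"rx":0,"ry":0,"rz":0}]'
python3 - <<'E'
from rig import env
from h import *
c=env.read_camera('top');cv2.imwrite('pics/t10.png',c['color'][:,:,::-1])
im=cv2.cvtColor(c['color'],cv2.COLOR_RGB2GRAY).astype(np.float32)
b=[517.5,-97.2,.121]
def scan(pts):
    uv=proj(pose(pts,b)).astype(np.float32);return cv2.remap(im,uv[:,:1],uv[:,1:],cv2.INTER_LINEAR)[:,0].astype(int).tolist()
for x in(-65,-45,45,55,65):
    print(x,'clamp from -72',scan([(x,y,44) for y in range(-72,-106,-2)]),'tab from -158',scan([(x,y,44) for y in range(-158,-206,-2)]))
for y in(-88,-174): print(y,'x from -95',scan([(x,y,44) for x in range(-95,-14,3)]),'lane b',scan([(x,y,44) for x in range(15,96,3)]))
E
```

```text
t: 24.3
ee_pos: [503.4, -427.7, 125.8]
tool_rot: [2.086, 2.346, -0.004]
contact_force: [-1.5, 0.3, 0.3]
grip_width: 0.697
finger_force: 0.0
-65 clamp from -72 [67, 79, 92, 104, 121, 147, 176, 182, 176, 161, 146, 114, 83, 60, 58, 57, 56] tab from -158 [74, 89, 98, 105, 115, 133, 146, 151, 150, 150, 150, 149, 146, 137, 115, 92, 75, 67, 67, 67, 67, 66, 66, 66]
-45 clamp from -72 [71, 82, 97, 114, 153, 197, 239, 247, 247, 245, 226, 181, 124, 91, 81, 78, 75] tab from -158 [78, 90, 98, 102, 112, 126, 144, 147, 151, 156, 162, 159, 152, 143, 120, 95, 74, 69, 68, 68, 66, 66, 67, 67]
45 clamp from -72 [82, 98, 118, 159, 204, 241, 245, 244, 236, 202, 153, 104, 80, 74, 73, 74, 73] tab from -158 [93, 103, 127, 167, 213, 237, 244, 246, 246, 245, 245, 246, 244, 228, 199, 148, 114, 96, 95, 95, 95, 94, 94, 94]
55 clamp from -72 [82, 100, 130, 174, 219, 243, 247, 247, 240, 219, 157, 108, 77, 74, 73, 72, 72] tab from -158 [90, 102, 118, 160, 204, 238, 244, 246, 247, 247, 248, 248, 246, 238, 200, 149, 109, 96, 94, 94, 94, 94, 94, 94]
65 clamp from -72 [81, 100, 125, 165, 210, 236, 244, 243, 236, 198, 150, 98, 80, 71, 68, 66, 67] tab from -158 [93, 104, 138, 180, 227, 240, 245, 245, 243, 240, 237, 243, 243, 233, 196, 151, 112, 98, 95, 95, 95, 95, 94, 94]
-88 x from -95 [154, 152, 146, 134, 133, 146, 152, 154, 153, 155, 176, 218, 242, 247, 249, 249, 248, 247, 248, 248, 248, 248, 247, 242, 214, 188, 218] lane b [96, 84, 89, 126, 195, 234, 238, 239, 240, 238, 236, 237, 237, 240, 240, 236, 237, 236, 237, 239, 240, 236, 235, 222, 178, 217, 231]
-174 x from -95 [123, 116, 111, 111, 114, 114, 117, 121, 134, 146, 150, 150, 150, 149, 150, 150, 152, 151, 150, 150, 148, 135, 119, 116, 118, 124, 134] lane b [190, 189, 191, 193, 197, 195, 204, 225, 242, 246, 246, 246, 246, 247, 247, 245, 242, 244, 246, 244, 232, 208, 191, 195, 203, 219, 216]
```

The loose carrier's clamp measures lane y ≈ -88, slightly past the parked carrier's by the same measure, and it is laterally centred. The gripper is clear, so I'm handing in.

```bash
python3 -c "
from rig import env;print(env.job_done())"
```

```text
the job is handed in; nothing more can be done
None
```

I fed the loose carrier through the free lane until it met the end stop (contact felt, and the last top-camera image puts its centre at about lane y = -88 mm), then backed the gripper clear and handed the job in at about 24 s; no verdict was returned.

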